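# Lay the square sample bottle down on the padded rail

## Task

Tip the tall square glass bottle over towards the padded rail and ease it down, its foot staying on the table, until it lies on its side with its body resting on the rail and its neck sticking out past it. It must come down gently, held back as it goes and not left to topple or drop; do not grip, squeeze or lift it, and leave the other vessels alone. Finish clear of everything.

Things in the scene. Friction and masses are not known exactly. Their poses are not given: they have to be found in the camera images.
- bottle: tall green glass bottle, 220 mm high, 0.3 to 0.6 kg: square body 70 x 70 mm, 150 mm tall; shoulder to 172 mm; then a straight round neck, 28 to 30 mm in diameter, up to the mouth. Starts upright, one flat side parallel to the rail within 5 degrees. Overbalances at about 20 degrees. Origin: centre of the underside; z up through the neck, -x towards the rail
- bottle_mouth (a point): centre of the bottle's mouth, 220 mm above its underside on its axis; axes as the bottle's
- bottle_edge (a point): middle of the bottom edge nearest the rail, 35 mm from the underside's centre towards -x; pushed at the neck, the bottle pivots on this edge, hardly sliding. At the start it is 107 to 123 mm from the rail's axis
- rail: the stop: low fixed pipe along its y, rubber sleeve 200 mm long, 32 mm thick, axis 22 mm above the table; clamps 44 x 22 mm, 42 mm high, 135 mm to either side. Origin: on the table under its middle. The bottle stands on the +x side and comes down to -x; lying on the rail its axis slopes up about 19 degrees to the mouth, which is then about 105 mm above the table
- round_bottle: bystander: round green glass bottle, 60 mm in diameter and 150 mm tall, upright; origin: centre of the underside
- jar: bystander: clear jar with a lid, 72 mm in diameter and 100 mm tall, upright; origin: centre of the underside
- tub: bystander: open white bowl, 110 mm across the rim and 60 mm tall; origin: centre of the underside
There are look-alikes about, which are no part of the job. Leave any blue or purple look-alike of the bottle alone.

How it is judged:
At the end, for the whole second after the job is handed in: the bottle rests 60 to 81 degrees over, bearing on the rail (over 0.5 N), mouth at least 30 mm past the rail axis, bottom edge on the table (12 mm) at least 50 mm before that axis, length square to the rail within 17 degrees, at rest (angle between bottle's own z axis and vertical between 1.05 and 1.42 rad and x of bottle_mouth in the frame of rail below -0.03 m and x of bottle_edge in the frame of rail above 0.05 m and angle between the z axis of bottle and the y axis of rail, either way round above 1.27 rad and height (world z) of bottle_edge below 0.012 m and contact force between bottle and rail above 0.5 N and linear speed of bottle below 0.02 m/s); the robot touches nothing.
It fails at once if the bottle topples or drops: it turns faster than 3 rad/s (angular speed of bottle above 3 rad/s).
It fails at once if the bottle is lifted: its bottom edge rises more than 20 mm off the table (height (world z) of bottle_edge above 0.02 m).
It fails at once if the bottle is squeezed or shoved: the fingers press on it with over 18 N (contact force between the fingers and bottle above 18 N).
It fails at once if a bystander is moved more than 20 mm (distance of any of round_bottle, jar, tub from where it was at the start of the episode above 0.02 m).
It also fails if it takes over 61 s, if anything falls off the work surface, if the arm or the gripper's body presses on something with over 40 N, if the wrist force passes 120 N, or if a joint passes its speed limit or range.

## Robot

A 6-joint arm with a two-finger parallel gripper is mounted at the origin on the work surface. World frame = base frame: x ahead of the robot, y to its left, z up, the work surface at z = 0. Lengths are in m, angles in rad, forces in N, time in s.
With the tool pointing down it reaches from about 0.25 to 0.8 m from the base axis. Payload 3.9 kg.
Tool frame: the origin (TCP) lies at the very end of the fingers, on their centre line; the grasp point (between the pads) lies 19 mm behind it; z points along the fingers, y is the line along which they close (so a half turn about z gives the same grasp; the last joint's range is limited). The gripper opens to 85 mm and grips with 20 to 120 N. Pads are 22 mm wide; open, the fingers measure 114 mm over their backs; the gripper's body (76 mm by 85 mm) begins 54 mm behind the grasp point. The pads swing forward as they close: fully open they stand 13 mm farther back than shut.
Start: joints at [1.336, 0.26, -0.138, 1.173, 0, 1.571], TCP at [0.122, 0.511, 0.231] pointing down, gripper open.
Joint ranges: [-2.78, 2.78], [-0.83, 1.72], [-1.28, 1.37], [-1.9, 2.12], [-1.57, 1.48], [-3.14, 3.14]. Speed limits (rad/s): [2.57, 2.57, 3.14, 3.14, 3.14, 3.14].

## Interface

Orientations are given as a unit quaternion [x, y, z, w].
In Python, from workcell import arm, viewer gives the robot as it stands.
- The arm moves only by the tool drive_tool, never from a script. Its arguments are lists of equal length, an entry for each row: "claw": the closure, from 0 (fully open) to 1 (shut); "translation": the shift along the tool's x, y, z in m, a list of three; "twist": the turn, a rotation vector about the tool's x, y, z in degrees, a list of three. In form: {"claw": [claw, ...], "translation": [[tx, ty, tz], ...], "twist": [[wx, wy, wz], ...]}. A call has exactly 10 rows; each row is the pose to reach, as a shift and turn from the pose commanded when the call began, along the tool's axes at that moment; what a row does not reach only later rows make up. A row lasts 1/8 s, in which the tool goes at most 62.5 mm and 10.7 degrees, less where a joint would pass 70% of its speed; a pose out of reach is approached as far as the arm can. A call with a gripper value outside its range is refused whole. The fingers move at their own pace and stop on an object; "grip_force" is the grip in N (left out, the last holds). Time passes only in rows, so rows that repeat a pose let the fingers close, or fill a call up. It gives the time, the measured TCP pose, the force, the opening and the grip force at its end, in the units of the state.
- arm.get_state(): the state, without advancing time (a new reading comes with each control period).
- viewer.camera(name): name is "scene" or "side" or "wrist"; returns the picture (384x512x3 uint8, blue, green, red); there is no depth.
- viewer.camera_info(name): a dict with "fx", "fy", "cx", "cy" (pixels), "distortion" ([k1, k2, p1, p2, k3] as OpenCV has them; the pictures are not rectified), "view" (4x4, takes a point from world to camera coordinates). Camera axes: x right, y up, looking along -z (the intrinsics and any distortion apply to the point x, -y, -z); pixel columns grow to the right and rows downward; lengths in m; the calibration is good to about 2 mm. A picture is of the moment at which its call begins: read the wrist's pose just before it. camera_info takes no time and is no camera call; for the wrist camera it gives the pose at the moment of the call.
- arm.finish_job(): hands the job in; it is judged then, once.
The state is a dict: "time": time; "joint_positions": joint angles; "joint_velocities": joint speeds; "joint_efforts": joint torques, N m; "tcp_pos": TCP position; "eef_rot": TCP orientation; "ft_force": force on the tool from outside, world axes, zero at the start; "torque": the same for the moment, N m; "finger_gap": finger opening in m; "grasp_force": force on a finger pad.
Only numpy, scipy, OpenCV 4.12 (cv2) and the standard library are available. Lean on these libraries where they do the work, as an engineer would, in place of code of your own. Each camera call takes 0.05 s, during which the arm holds its last target. There are 200 camera calls.

## Working session

There is one attempt and no reset: what is moved stays moved. The work goes in short steps, Python scripts to look and compute and a tool call to move; the robot and the scene stay as the last step left them, time stands still between calls to the robot, and variables do not carry over. Pictures are saved under pics/ and viewed, at most 10 in all, crops included, and the job is handed in when it is done.

Besides the shell and the picture viewer there is one more tool, called as a command line: name --argument value ..., lists and objects as JSON in quotes. drive_tool: Moves the arm, as the interface text tells. Its arguments: {"type":"object","properties":{"claw":{"type":"array"},"translation":{"type":"array"},"twist":{"type":"array"},"grip_force":{"type":"number"}},"required":["claw","translation","twist"]}

```bash
mkdir -p pics; ls
python3 - <<'E'
from workcell import arm, viewer
import cv2,numpy as np
s=arm.get_state(); print(s['time'],s['tcp_pos'],s['eef_rot'])
a=viewer.camera('scene');b=viewer.camera('side')
cv2.imwrite('pics/scene0.png',a);cv2.imwrite('pics/side0.png',b)
for n in('scene','side'):
    i=viewer.camera_info(n);print(n,i['fx'],i['fy'],i['cx'],i['cy'],i['distortion'],np.round(i['view'],3).tolist())
E
```

```text
pics
0.0 [0.1219751  0.50991512 0.23046791] [ 1.17129939e-01  9.93116106e-01 -9.80450213e-04 -1.24099314e-04]
scene 369.12526274816264 369.12526274816264 257.73927226844546 190.8468541876731 [-0.06748954  0.          0.          0.          0.        ] [[0.195, 0.981, 0.017, -0.151], [-0.601, 0.106, 0.792, 0.228], [0.775, -0.164, 0.61, -1.55], [0.0, 0.0, 0.0, 1.0]]
side 405.15568779636817 405.15568779636817 252.88808866892103 196.05328536238116 [-0.05979382  0.          0.          0.          0.        ] [[0.95, -0.313, -0.012, -0.577], [0.23, 0.67, 0.706, -0.256], [-0.213, -0.673, 0.708, -1.016], [0.0, 0.0, 0.0, 1.0]]
```

View pics/scene0.png

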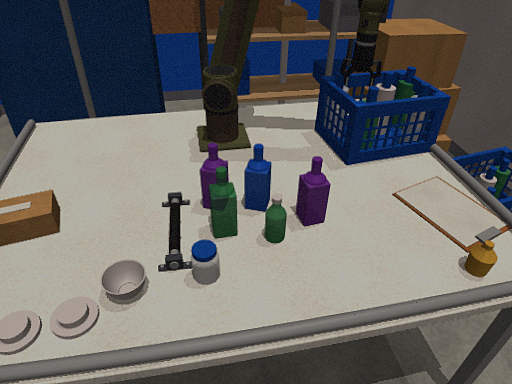

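View pics/side0.png

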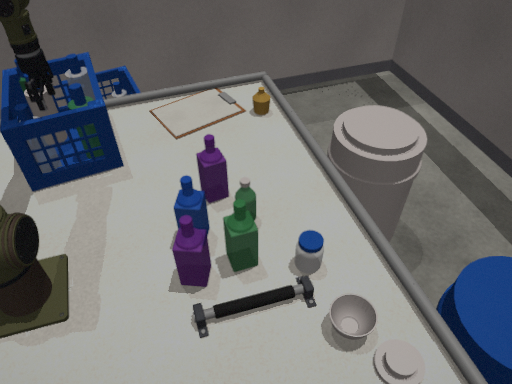

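Scene picture: square-bodied candidates are purple (214,180), blue (258,180), purple (313,195) and green (223,205). The short round green one at (275,222) is the bystander. The green one at (223,205) in scene, (241,240) in side, fits: green, square, tall and next to the rail. The rail clamps are at about (176,200) and (174,262) in scene, and (201,315) and (306,290) in side. I'll confirm in one enlarged crop and get pixels from masks.

```bash
cat > h.py <<'E'
from workcell import arm, viewer
import cv2,numpy as np
def ray(n,uv,info=None):
    i=info or viewer.camera_info(n);K=np.array([[i['fx'],0,i['cx']],[0,i['fy'],i['cy']],[0,0,1.]])
    p=cv2.undistortPoints(np.array([[uv]],float),K,np.array(i['distortion'],float))[0,0]
    V=np.array(i['view']);R=V[:3,:3];d=R.T@np.array([p[0],-p[1],-1]);return -R.T@V[:3,3],d/np.linalg.norm(d)
def plane(n,uv,z):
    c,d=ray(n,uv);return c+d*(z-c[2])/d[2]
def tri(a,b):
    (c1,d1),(c2,d2)=ray('scene',a),ray('side',b)
    t=np.linalg.lstsq(np.stack([d1,-d2],1),c2-c1,rcond=None)[0]
    p,q=c1+t[0]*d1,c2+t[1]*d2;return (p+q)/2,np.linalg.norm(p-q)
def proj(n,P):
    i=viewer.camera_info(n);V=np.array(i['view']);p=V[:3,:3]@P+V[:3,3];F=np.array([p[0],-p[1],-p[2]])
    K=np.array([[i['fx'],0,i['cx']],[0,i['fy'],i['cy']],[0,0,1.]])
    return cv2.projectPoints(F.reshape(1,1,3),np.zeros(3),np.zeros(3),K,np.array(i['distortion'],float))[0].ravel()
def green(im):
    h=cv2.cvtColor(im,cv2.COLOR_BGR2HSV);return cv2.inRange(h,(50,90,20),(85,255,255))
E
python3 - <<'E'
from h import *
A=cv2.imread('pics/scene0.png');B=cv2.imread('pics/side0.png')
for n,im in(('scene',A),('side',B)):
    _,_,st,ce=cv2.connectedComponentsWithStats(green(im))
    print(n,[(s.tolist(),c.round().tolist()) for s,c in zip(st[1:],ce[1:]) if s[4]>150])
for a,x0,y0 in((A,150,150),(B,175,180)):
    pass
c1=cv2.resize(A[150:290,150:300],None,fx=2.6,fy=2.6,interpolation=cv2.INTER_CUBIC)
c2=cv2.resize(B[190:340,180:330],None,fx=2.6,fy=2.6,interpolation=cv2.INTER_CUBIC)
c1=cv2.copyMakeBorder(c1,0,c2.shape[0]-c1.shape[0],0,0,cv2.BORDER_CONSTANT)
cv2.imwrite('pics/crop.png',np.hstack([c1,c2]))
E
```

```text
scene [([395, 80, 20, 19, 262], [404.0, 90.0]), ([209, 167, 28, 71, 1293], [224.0, 207.0]), ([494, 166, 17, 32, 252], [500.0, 180.0]), ([265, 204, 21, 39, 667], [275.0, 223.0])]
side [([224, 188, 34, 83, 1977], [242.0, 231.0])]
```

View pics/crop.png

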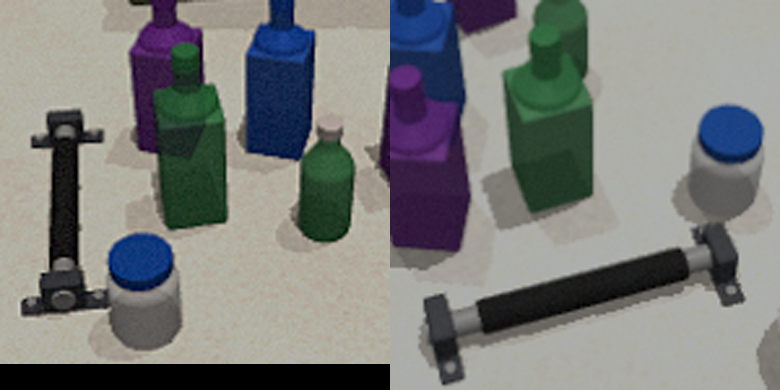

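Crop: the square green bottle is confirmed, in front of the purple one. The mouth is at about scene (221,169) and side (240,203). The clamp tops are at scene (174.6,196) and (173.5,257), and side (198.5,306.5) and (306,282).

Run:
```python
from h import *
r=lambda x:np.round(x,4).tolist()
m=tri((221.2,169.2),(239.6,202.7));print('mouth',r(m[0]),r(m[1]))
print(r(plane('scene',(221.2,169.2),.22)),r(plane('side',(239.6,202.7),.22)))
ca=tri((174.6,195.8),(198.5,306.5));cb=tri((173.5,257.3),(306.2,282.3))
for c in(ca,cb):print('clamp',r(c[0]),r(c[1]))
d=cb[0]-ca[0];print('len',np.linalg.norm(d[:2]),'dir',np.degrees(np.arctan2(d[1],d[0])))
for n,l in(('scene',[(214.2,236.9),(236.9,234.6)]),('side',[(238.8,269.6),(257.7,264.2),(228,254.6)])):
    print(n,[r(plane(n,p,0)[:2]) for p in l])
for z,n,uv in((.1,'scene',(205,247)),(.1,'side',(312,241)),(.15,'scene',(277,199)),(.06,'scene',(124,270)),(.22,'scene',(213,149)),(.22,'side',(187,222)),(.22,'scene',(258,150)),(.22,'side',(186,182))):print(n,uv,r(plane(n,uv,z)))
s=arm.get_state();print(s['joint_positions'])
```

```text
mouth [0.5582, -0.0595, 0.2162] 0.0006
[0.5634, -0.0598, 0.22] [0.5573, -0.0635, 0.22]
clamp [0.4139, -0.1947, 0.0384] 0.0128
clamp [0.6794, -0.2072, 0.0358] 0.0023
len 0.2658355818525243 dir -2.7060656086558392
scene [[0.5869, -0.0929], [0.5891, -0.026]]
side [[0.5382, -0.0924], [0.5911, -0.092], [0.5245, -0.036]]
scene (205, 247) [0.7197, -0.1239, 0.1]
side (312, 241) [0.7191, -0.1366, 0.1]
scene (277, 199) [0.6265, 0.0792, 0.15]
scene (124, 270) [0.7244, -0.327, 0.06]
scene (213, 149) [0.4579, -0.0708, 0.22]
side (187, 222) [0.4296, -0.0826, 0.22]
scene (258, 150) [0.485, 0.0545, 0.22]
side (186, 182) [0.4538, 0.0461, 0.22]
[ 1.33601275e+00  2.60623251e-01 -1.39242836e-01  1.17266895e+00
  7.28025145e-07  1.57077934e+00]
```

```bash
cat >> h.py <<'E'
from scipy.spatial.transform import Rotation as Ro
# tool pitched A deg below +x, then turned th deg about world x (tipping to -y)
def ori(A,th,yaw=0):
    a=np.radians(A);z=np.array([np.cos(a),0,-np.sin(a)]);y=np.array([0,1.,0]);x=np.cross(y,z)
    return Ro.from_euler('z',yaw,degrees=True)*Ro.from_euler('x',th,degrees=True)*Ro.from_matrix(np.stack([x,y,z],1))
def rows(wp):
    s=arm.get_state();R0=Ro.from_quat(s['eef_rot']);p0=np.array(s['tcp_pos'])
    T=[np.round(R0.inv().apply(np.array(p)-p0),3).tolist() for p,_ in wp]
    W=[np.round((R0.inv()*R).as_rotvec(degrees=True),1).tolist() for _,R in wp]
    print('T',T);print('W',W)
def st():
    s=arm.get_state();print(round(s['time'],2),np.round(s['tcp_pos'],4),Ro.from_quat(s['eef_rot']).as_matrix().round(3).tolist(),'F',np.round(s['ft_force'],2),'gap',s['finger_gap'],'j',np.round(s['joint_positions'],2))
E
python3 - <<'E'
from h import *
rows([([.13,.5,.34],ori(90,0)),([.33,.25,.40],ori(75,0)),([.42,-.06,.36],ori(45,0))])
E
```

```text
T [[-0.01, -0.008, -0.109], [-0.263, -0.205, -0.169], [-0.422, -0.485, -0.129]]
W [[-0.1, -0.0, -13.5], [-1.9, -14.9, -13.4], [-5.4, -44.8, -12.7]]
```

drive_tool --claw '[0, 0, 0, 0, 0, 0, 0, 0, 0, 0]' --translation '[[-0.005, -0.004, -0.055], [-0.01, -0.008, -0.109], [-0.05, -0.04, -0.12], [-0.09, -0.07, -0.13], [-0.13, -0.1, -0.14], [-0.165, -0.13, -0.15], [-0.2, -0.155, -0.16], [-0.235, -0.18, -0.165], [-0.263, -0.205, -0.169], [-0.263, -0.205, -0.169]]' --twist '[[0, 0, -3], [0, 0, -6], [0, -2, -8], [0, -4, -10], [0, -6, -12], [-1, -9, -13], [-1.5, -12, -13.4], [-1.9, -14.9, -13.4], [-1.9, -14.9, -13.4], [-1.9, -14.9, -13.4]]'

```text
time: 1.35
tcp_pos: [0.3307, 0.2481, 0.4005]
eef_rot: [0.002, 0.991, 0.001, 0.131]
ft_force: [0.2, 0.7, 1.1]
finger_gap: 0.0855
grasp_force: 0.0
```

Run:
```python
from h import *
st();rows([([.42,-.06,.36],ori(45,0)),([.48,-.06,.275],ori(45,0))])
```

```text
1.35 [0.3307 0.2481 0.4005] [[-0.966, 0.003, 0.259], [0.004, 1.0, 0.002], [-0.259, 0.003, -0.966]] F [0.16 0.72 1.06] gap 0.08549716335384194 j [ 0.79 -0.11 -0.14  1.35 -0.18  0.77]
T [[-0.077, -0.308, 0.062], [-0.113, -0.308, 0.159]]
W [[0.0, -30.0, -0.3], [0.0, -30.0, -0.3]]
```

drive_tool --claw '[0, 0, 0, 0, 0, 0, 0, 0, 0, 0]' --translation '[[-0.012, -0.05, 0.01], [-0.025, -0.1, 0.02], [-0.037, -0.15, 0.03], [-0.05, -0.2, 0.04], [-0.062, -0.25, 0.05], [-0.077, -0.308, 0.062], [-0.095, -0.308, 0.11], [-0.113, -0.308, 0.159], [-0.113, -0.308, 0.159], [-0.113, -0.308, 0.159]]' --twist '[[0, -5, 0], [0, -10, 0], [0, -15, 0], [0, -20, 0], [0, -25, 0], [0, -30, 0], [0, -30, 0], [0, -30, 0], [0, -30, 0], [0, -30, 0]]'

```text
time: 2.6
tcp_pos: [0.4808, -0.0568, 0.2755]
eef_rot: [-0.0, 0.924, 0.002, 0.382]
ft_force: [0.6, -0.2, 0.6]
finger_gap: 0.0854
grasp_force: 0.0
```

Run:
```python
from h import *
st()
i=viewer.camera_info('wrist');im=viewer.camera('wrist')
sc=viewer.camera('side')
cv2.imwrite('pics/w1.png',np.hstack([cv2.resize(im,(400,300)),cv2.resize(sc,(400,300))]))
rows([([.57,-.06,.186],ori(45,0))])
```

```text
2.6 [ 0.4808 -0.0568  0.2755] [[-0.708, -0.002, 0.707], [0.0, 1.0, 0.004], [-0.707, 0.003, -0.708]] F [ 0.63 -0.16  0.63] gap 0.08535093385537187 j [-0.22 -0.31 -0.92  0.2   0.16 -0.16]
T [[0.002, -0.003, 0.127]]
W [[0.2, 0.2, 0.0]]
```

View pics/w1.png

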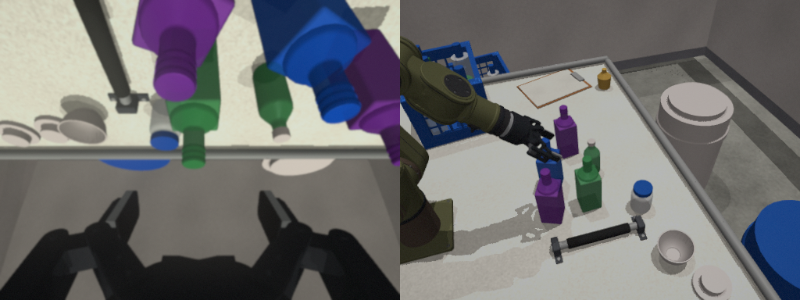

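The wrist view shows the green neck's mouth at about (247,205) in full-size pixels, between the fingers, with the rail on the left (-y). The purple bottle is below the gripper. I'll check the mouth position by ray.

Run:
```python
from h import *
im=viewer.camera('wrist');m=green(im)
n,l,s,c=cv2.connectedComponentsWithStats(m)
print([(a.tolist()) for a in s[1:] if a[4]>300])
print(plane('wrist',(247,205),.22),np.array(viewer.camera_info('wrist')['view'])[:3].round(3).tolist())
```

```text
[[214, 53, 68, 160, 4995], [326, 79, 48, 83, 2696]]
[ 0.5487535  -0.06189969  0.22      ] [[-0.002, 1.0, 0.003, 0.056], [-0.45, 0.001, -0.893, 0.433], [-0.893, -0.003, 0.45, 0.146]]
```

drive_tool --claw '[0, 0, 0, 0, 0, 0, 0, 0, 0, 0]' --translation '[[0, -0.001, 0.012], [0, -0.003, 0.025], [0, -0.003, 0.038], [0, -0.003, 0.05], [0, -0.003, 0.062], [0, -0.003, 0.075], [0, -0.003, 0.085], [0, -0.003, 0.085], [0, -0.003, 0.085], [0, -0.003, 0.085]]' --twist '[[0, 0, 0], [0, 0, 0], [0, 0, 0], [0, 0, 0], [0, 0, 0], [0, 0, 0], [0, 0, 0], [0, 0, 0], [0, 0, 0], [0, 0, 0]]'

```text
time: 4.0
tcp_pos: [0.5408, -0.0604, 0.2156]
eef_rot: [0.0, 0.924, 0.001, 0.383]
ft_force: [0.7, 1.0, 0.6]
finger_gap: 0.0851
grasp_force: 0.0
```

Run:
```python
from h import *
st()
im=viewer.camera('wrist');sc=viewer.camera('scene')
print(proj('wrist',np.array([.558,-.06,.22])),proj('wrist',np.array(arm.get_state()['tcp_pos'])))
c=sc[120:220,150:283]
cv2.imwrite('pics/w2.png',np.hstack([cv2.resize(im,(400,300)),cv2.resize(c,(400,300),interpolation=cv2.INTER_CUBIC)]))
rows([([.57,-.06,.186],ori(45,0))])
```

```text
4.0 [ 0.5408 -0.0604  0.2156] [[-0.707, -0.001, 0.707], [0.001, 1.0, 0.002], [-0.707, 0.002, -0.707]] F [0.66 1.04 0.55] gap 0.08507581420409646 j [-0.19 -0.11 -0.97 -0.07  0.14 -0.14]
[252.70071094 260.47087109] [251.79499084 246.49009948]
T [[0.0, 0.0, 0.041]]
W [[0.1, 0.0, -0.1]]
```

View pics/w2.png

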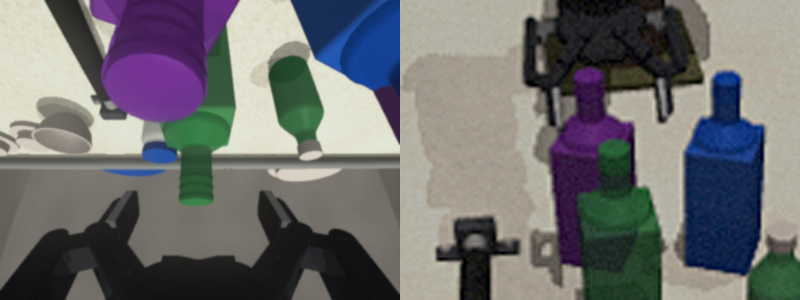

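The scene view shows the fingertips still behind the green mouth and on either side of it. In the wrist view the purple mouth at (155,85) is close to the camera, which hangs under the tool, so I'll pitch steeper to 65°, clear of purple, before going in.

Run:
```python
from h import *
rows([([.541,-.061,.216],ori(65,0)),([.566,-.061,.184],ori(65,0))])
```

```text
T [[-0.0, -0.001, -0.0], [0.005, -0.001, 0.04]]
W [[0.1, 20.0, -0.0], [0.1, 20.0, -0.0]]
```

drive_tool --claw '[0, 0, 0, 0, 0, 0, 0, 0.2, 0.35, 0.4]' --translation '[[0, -0.001, 0], [0, -0.001, 0], [0, -0.001, 0], [0, -0.001, 0], [0.002, -0.001, 0.013], [0.004, -0.001, 0.027], [0.005, -0.001, 0.04], [0.005, -0.001, 0.04], [0.005, -0.001, 0.04], [0.005, -0.001, 0.04]]' --twist '[[0, 6, 0], [0, 12, 0], [0, 18, 0], [0, 20, 0], [0, 20, 0], [0, 20, 0], [0, 20, 0], [0, 20, 0], [0, 20, 0], [0, 20, 0]]' --grip_force 20

```text
time: 5.35
tcp_pos: [0.5656, -0.0613, 0.1837]
eef_rot: [-0.0, 0.976, 0.001, 0.217]
ft_force: [0.2, -0.0, 0.3]
finger_gap: 0.051
grasp_force: 0.0
```

Run:
```python
from h import *
st()
im=viewer.camera('wrist');sc=viewer.camera('scene')
c=sc[130:220,170:290]
cv2.imwrite('pics/w3.png',np.hstack([cv2.resize(im,(400,300)),cv2.resize(c,(400,300),interpolation=cv2.INTER_CUBIC)]))
```

```text
5.35 [ 0.5656 -0.0613  0.1837] [[-0.906, -0.001, 0.423], [0.0, 1.0, 0.002], [-0.423, 0.002, -0.906]] F [ 0.23 -0.02  0.26] gap 0.05095485276289384 j [-0.14  0.08 -0.61  0.45  0.06 -0.13]
```

View pics/w3.png

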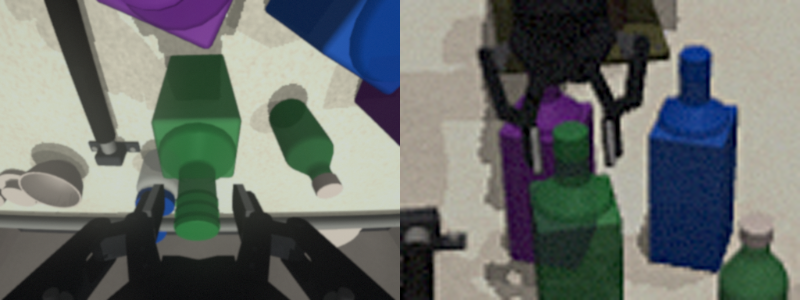

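The wrist view shows the neck at (195,200) centred between the fingertips at (160,200) and (238,200). The scene view shows the same, with a finger on each side of the neck. Next I'll advance 6 mm, narrow to about 45 mm (no contact) and plan the arc.

```bash
cat >> h.py <<'E'
def pose(th,piv=(-.094,0.),q0=(.5627,-.061,.204)):
    A=65 if th<=20 else 65-30*(th-20)/52
    R=ori(A,th);d=np.array([0,q0[1]-piv[0],q0[2]-piv[1]])
    q=Ro.from_euler('x',th,degrees=True).apply(d)+[q0[0],piv[0],piv[1]]
    return q+.022*R.as_matrix()[:,2],R
def seg(a,b):
    (p,R),(p2,R2)=pose(a),pose(b)
    print(a,b,'T',np.round(R.inv().apply(p2-p),4).tolist(),'W',np.round((R.inv()*R2).as_rotvec(degrees=True),1).tolist(),p2.round(3))
E
python3 - <<'E'
from h import *
rows([pose(0)])
L=[0,8,16,24,32,40,48,56,64,70,74]
for a,b in zip(L,L[1:]): seg(a,b)
E
```

```text
T [[-0.006, 0.0, 0.002]]
W [[0.1, 0.0, -0.0]]
0 8 T [-0.0012, -0.0259, -0.0025] W [-7.3, 0.0, 3.4] [ 0.572 -0.087  0.187]
8 16 T [-0.0012, -0.0259, -0.0025] W [-7.3, -0.0, 3.4] [ 0.572 -0.113  0.186]
16 24 T [-0.0021, -0.026, -0.0026] W [-7.2, -2.3, 3.5] [ 0.573 -0.139  0.182]
24 32 T [-0.003, -0.0261, -0.0025] W [-7.0, -4.6, 4.0] [ 0.574 -0.164  0.175]
32 40 T [-0.0032, -0.0263, -0.0024] W [-6.6, -4.6, 4.5] [ 0.576 -0.188  0.164]
40 48 T [-0.0034, -0.0264, -0.0023] W [-6.2, -4.6, 5.0] [ 0.577 -0.211  0.15 ]
48 56 T [-0.0036, -0.0266, -0.0021] W [-5.8, -4.6, 5.5] [ 0.578 -0.232  0.133]
56 64 T [-0.0037, -0.0268, -0.002] W [-5.3, -4.6, 6.0] [ 0.58  -0.25   0.113]
64 70 T [-0.0032, -0.0201, -0.0016] W [-3.7, -3.5, 4.7] [ 0.58  -0.262  0.096]
70 74 T [-0.0024, -0.0135, -0.0011] W [-2.3, -2.3, 3.3] [ 0.581 -0.269  0.085]
```

drive_tool --claw '[0.42, 0.45, 0.47, 0.47, 0.47, 0.47, 0.47, 0.47, 0.47, 0.47]' --translation '[[-0.003, 0, 0.001], [-0.006, 0, 0.002], [-0.006, 0, 0.002], [-0.006, -0.003, 0.002], [-0.006, -0.007, 0.001], [-0.006, -0.011, 0.001], [-0.007, -0.015, 0.001], [-0.007, -0.019, 0], [-0.007, -0.023, 0], [-0.007, -0.026, 0]]' --twist '[[0, 0, 0], [0, 0, 0], [0, 0, 0], [-0.9, 0, 0.4], [-2, 0, 0.9], [-3.1, 0, 1.4], [-4.2, 0, 2], [-5.3, 0, 2.5], [-6.4, 0, 3], [-7.3, 0, 3.4]]'

```text
time: 6.7
tcp_pos: [0.5722, -0.0877, 0.1863]
eef_rot: [0.015, 0.974, 0.07, 0.216]
ft_force: [-0.0, 1.1, 0.3]
finger_gap: 0.045
grasp_force: 0.4
```

Run:
```python
from h import *
st();print(pose(8)[0].round(4))
sc=viewer.camera('scene');im=viewer.camera('wrist')
c=sc[130:280,150:350]
cv2.imwrite('pics/w4.png',np.hstack([cv2.resize(im,(400,300)),cv2.resize(c,(400,300),interpolation=cv2.INTER_CUBIC)]))
```

```text
6.7 [ 0.5722 -0.0877  0.1863] [[-0.906, -0.001, 0.423], [0.06, 0.99, 0.13], [-0.418, 0.144, -0.897]] F [-0.04  1.05  0.33] gap 0.04504254930241788 j [-0.29  0.13 -0.55  0.5   0.25 -0.21]
[ 0.572  -0.0869  0.1869]
```

View pics/w4.png

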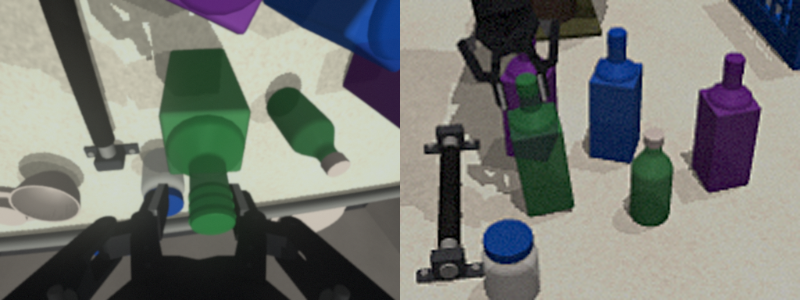

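The bottle leans about 6° toward the rail, with the upper finger on the neck at (238,205) in the wrist view and its foot still in place. I'll continue the arc.

drive_tool --claw '[0.47, 0.47, 0.47, 0.47, 0.47, 0.47, 0.47, 0.47, 0.47, 0.47]' --translation '[[0, -0.0026, 0], [0, -0.005, -0.0005], [0, -0.008, -0.0005], [-0.0005, -0.0105, -0.001], [-0.0005, -0.013, -0.001], [-0.001, -0.0155, -0.0015], [-0.001, -0.018, -0.0015], [-0.001, -0.021, -0.002], [-0.001, -0.0235, -0.002], [-0.001, -0.026, -0.0025]]' --twist '[[-0.7, 0, 0.3], [-1.5, 0, 0.7], [-2.2, 0, 1], [-2.9, 0, 1.4], [-3.6, 0, 1.7], [-4.4, 0, 2], [-5.1, 0, 2.4], [-5.8, 0, 2.7], [-6.6, 0, 3.1], [-7.3, 0, 3.4]]'

```text
time: 8.05
tcp_pos: [0.5718, -0.1137, 0.185]
eef_rot: [0.03, 0.966, 0.138, 0.214]
ft_force: [0.9, 0.3, 0.1]
finger_gap: 0.0449
grasp_force: 0.1
```

drive_tool --claw '[0.47, 0.47, 0.47, 0.47, 0.47, 0.47, 0.47, 0.47, 0.47, 0.47]' --translation '[[0, -0.0026, 0], [-0.0005, -0.005, -0.0005], [-0.0005, -0.008, -0.0005], [-0.001, -0.0105, -0.001], [-0.001, -0.013, -0.001], [-0.001, -0.0155, -0.0015], [-0.0015, -0.018, -0.0015], [-0.0015, -0.021, -0.002], [-0.002, -0.0235, -0.002], [-0.002, -0.026, -0.0025]]' --twist '[[-0.7, -0.2, 0.3], [-1.4, -0.4, 0.7], [-2.2, -0.7, 1], [-2.9, -0.9, 1.4], [-3.6, -1.1, 1.7], [-4.3, -1.4, 2.1], [-5, -1.6, 2.4], [-5.8, -1.8, 2.8], [-6.5, -2.1, 3.1], [-7.2, -2.3, 3.5]]'

```text
time: 9.3
tcp_pos: [0.5725, -0.1394, 0.1807]
eef_rot: [0.049, 0.95, 0.205, 0.231]
ft_force: [1.1, -0.3, -0.6]
finger_gap: 0.0455
grasp_force: 0.0
```

Run:
```python
from h import *
st();p,R=pose(24);print(p.round(4),R.as_matrix().round(3).tolist())
```

```text
9.3 [ 0.5725 -0.1394  0.1807] [[-0.889, -0.001, 0.458], [0.188, 0.911, 0.366], [-0.418, 0.412, -0.81]] F [ 1.08 -0.32 -0.62] gap 0.04550045853307498 j [-0.54  0.25 -0.48  0.6   0.58 -0.37]
[ 0.5728 -0.1389  0.1819] [[-0.889, 0.0, 0.459], [0.187, 0.914, 0.361], [-0.419, 0.407, -0.812]]
```

drive_tool --claw '[0.47, 0.47, 0.47, 0.47, 0.47, 0.47, 0.47, 0.47, 0.47, 0.47]' --translation '[[0, -0.0026, 0], [-0.0005, -0.005, -0.0005], [-0.001, -0.008, -0.0005], [-0.001, -0.0105, -0.001], [-0.0015, -0.013, -0.001], [-0.002, -0.0155, -0.0015], [-0.002, -0.018, -0.0015], [-0.0025, -0.021, -0.002], [-0.0025, -0.0235, -0.002], [-0.003, -0.026, -0.0025]]' --twist '[[-0.7, -0.5, 0.4], [-1.4, -0.9, 0.8], [-2.1, -1.4, 1.2], [-2.8, -1.8, 1.6], [-3.5, -2.3, 2], [-4.2, -2.8, 2.4], [-4.9, -3.2, 2.8], [-5.6, -3.7, 3.2], [-6.3, -4.1, 3.6], [-7, -4.6, 4]]'

```text
time: 10.55
tcp_pos: [0.5741, -0.1646, 0.1733]
eef_rot: [0.076, 0.923, 0.268, 0.264]
ft_force: [0.8, -0.5, -0.8]
finger_gap: 0.045
grasp_force: 0.2
```

drive_tool --claw '[0.47, 0.47, 0.47, 0.47, 0.47, 0.47, 0.47, 0.47, 0.47, 0.47]' --translation '[[0, -0.0026, 0], [-0.0005, -0.005, -0.0005], [-0.001, -0.008, -0.0005], [-0.001, -0.0105, -0.001], [-0.0015, -0.013, -0.001], [-0.002, -0.0158, -0.0015], [-0.002, -0.0185, -0.0015], [-0.0025, -0.021, -0.002], [-0.003, -0.0237, -0.002], [-0.003, -0.0263, -0.0025]]' --twist '[[-0.7, -0.5, 0.5], [-1.3, -0.9, 0.9], [-2, -1.4, 1.4], [-2.6, -1.8, 1.8], [-3.3, -2.3, 2.3], [-4, -2.8, 2.7], [-4.6, -3.2, 3.2], [-5.3, -3.7, 3.6], [-5.9, -4.1, 4.1], [-6.6, -4.6, 4.5]]'

```text
time: 11.8
tcp_pos: [0.5754, -0.1888, 0.1624]
eef_rot: [0.108, 0.891, 0.328, 0.294]
ft_force: [0.7, 0.1, -0.8]
finger_gap: 0.0453
grasp_force: 0.3
```

Run:
```python
from h import *
st();print(pose(40)[0].round(4))
sc=viewer.camera('scene');im=viewer.camera('side')
c=sc[130:280,130:330];d=im[180:330,140:340]
cv2.imwrite('pics/w5.png',np.hstack([cv2.resize(d,(400,300),interpolation=cv2.INTER_CUBIC),cv2.resize(c,(400,300),interpolation=cv2.INTER_CUBIC)]))
```

```text
11.8 [ 0.5754 -0.1888  0.1624] [[-0.804, -0.001, 0.595], [0.385, 0.762, 0.521], [-0.454, 0.647, -0.612]] F [ 0.67  0.06 -0.83] gap 0.04532179451684257 j [-0.75  0.4  -0.5   0.54  0.9  -0.44]
[ 0.5758 -0.1885  0.1639]
```

View pics/w5.png

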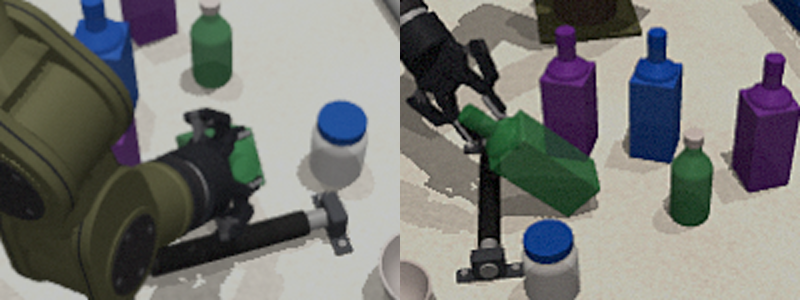

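Side and scene views show the bottle about 45° over, its neck on the lower finger at scene-crop (465,135), foot on the table and rail clear. I'll flatten the tool pitch faster on the rest of the arc, to keep joint 4 inside its range.

```bash
python3 - <<'E'
import re
s=open('h.py').read()
s=s.replace("R=ori(A,th);","A=A if th<=40 else 53.46-27*(th-40)/34\n    R=ori(A,th);");open('h.py','w').write(s)
E
python3 - <<'E'
from h import *
L=[40,48,56,64,69,73]
for a,b in zip(L,L[1:]): seg(a,b)
E
```

```text
40 48 T [-0.0041, -0.0265, -0.0024] W [-6.2, -6.3, 5.1] [ 0.578 -0.212  0.15 ]
48 56 T [-0.0043, -0.0267, -0.0021] W [-5.6, -6.3, 5.8] [ 0.579 -0.233  0.133]
56 64 T [-0.0045, -0.027, -0.0019] W [-4.9, -6.3, 6.3] [ 0.581 -0.252  0.114]
64 69 T [-0.0033, -0.0169, -0.0013] W [-2.7, -4.0, 4.2] [ 0.582 -0.262  0.1  ]
69 73 T [-0.0028, -0.0136, -0.001] W [-1.9, -3.2, 3.5] [ 0.582 -0.27   0.088]
```

drive_tool --claw '[0.47, 0.47, 0.47, 0.47, 0.47, 0.47, 0.47, 0.47, 0.47, 0.47]' --translation '[[-0.0005, -0.0026, 0], [-0.001, -0.0053, -0.0005], [-0.001, -0.008, -0.0005], [-0.0015, -0.0105, -0.001], [-0.002, -0.013, -0.001], [-0.0025, -0.016, -0.0015], [-0.003, -0.0185, -0.0015], [-0.003, -0.021, -0.002], [-0.0035, -0.024, -0.002], [-0.004, -0.0265, -0.0024]]' --twist '[[-0.6, -0.6, 0.5], [-1.2, -1.3, 1], [-1.9, -1.9, 1.5], [-2.5, -2.5, 2], [-3.1, -3.2, 2.5], [-3.7, -3.8, 3], [-4.3, -4.4, 3.6], [-5, -5, 4.1], [-5.6, -5.7, 4.6], [-6.2, -6.3, 5.1]]'

```text
time: 13.15
tcp_pos: [0.5771, -0.2117, 0.1484]
eef_rot: [0.149, 0.849, 0.382, 0.333]
ft_force: [-0.5, -0.6, -1.0]
finger_gap: 0.0454
grasp_force: 0.4
```

drive_tool --claw '[0.47, 0.47, 0.47, 0.47, 0.47, 0.47, 0.47, 0.47, 0.47, 0.47]' --translation '[[-0.0005, -0.0026, 0], [-0.001, -0.0053, -0.0005], [-0.001, -0.008, -0.0005], [-0.0015, -0.0107, -0.001], [-0.002, -0.0133, -0.001], [-0.0025, -0.016, -0.0015], [-0.003, -0.0187, -0.0015], [-0.0035, -0.0213, -0.002], [-0.004, -0.024, -0.002], [-0.0043, -0.0267, -0.0021]]' --twist '[[-0.6, -0.6, 0.6], [-1.1, -1.3, 1.2], [-1.7, -1.9, 1.7], [-2.2, -2.5, 2.3], [-2.8, -3.2, 2.9], [-3.4, -3.8, 3.5], [-3.9, -4.4, 4.1], [-4.5, -5, 4.6], [-5, -5.7, 5.2], [-5.6, -6.3, 5.8]]'

```text
time: 14.4
tcp_pos: [0.5789, -0.2328, 0.1315]
eef_rot: [0.196, 0.801, 0.43, 0.366]
ft_force: [-1.2, -0.9, -0.0]
finger_gap: 0.0452
grasp_force: 0.5
```

Run:
```python
from h import *
st();print(pose(56)[0].round(4),pose(56)[1].as_matrix().round(3).tolist())
```

```text
14.4 [ 0.5789 -0.2328  0.1315] [[-0.655, -0.001, 0.756], [0.63, 0.553, 0.546], [-0.419, 0.833, -0.361]] F [-1.16 -0.89 -0.01] gap 0.04520857872536141 j [-0.88  0.56 -0.61  0.23  1.2  -0.29]
[ 0.5794 -0.2328  0.1334] [[-0.653, 0.0, 0.758], [0.628, 0.559, 0.541], [-0.424, 0.829, -0.365]]
```

```bash
sed -i 's|    R=ori(A,th);|    A=A if th<=56 else 40.75-25*(th-56)/17\n    R=ori(A,th);|' h.py
python3 - <<'E'
from h import *
L=[56,62,68,71,73]
for a,b in zip(L,L[1:]): seg(a,b)
E
```

```text
56 62 T [-0.0052, -0.0203, -0.0018] W [-3.6, -8.8, 4.8] [ 0.581 -0.248  0.119]
62 68 T [-0.0054, -0.0206, -0.0015] W [-2.8, -8.8, 5.3] [ 0.583 -0.263  0.104]
68 71 T [-0.003, -0.0104, -0.0006] W [-1.1, -4.4, 2.8] [ 0.584 -0.269  0.095]
71 73 T [-0.0021, -0.0069, -0.0004] W [-0.6, -2.9, 1.9] [ 0.584 -0.274  0.089]
```

drive_tool --claw '[0.47, 0.47, 0.47, 0.47, 0.47, 0.47, 0.47, 0.47, 0.47, 0.47]' --translation '[[-0.0005, -0.002, 0], [-0.001, -0.004, -0.0004], [-0.0015, -0.006, -0.0005], [-0.002, -0.008, -0.0007], [-0.0026, -0.01, -0.0009], [-0.003, -0.012, -0.001], [-0.0036, -0.0142, -0.0013], [-0.0042, -0.0162, -0.0014], [-0.0047, -0.0183, -0.0016], [-0.0052, -0.0203, -0.0018]]' --twist '[[-0.4, -0.9, 0.5], [-0.7, -1.8, 1], [-1.1, -2.6, 1.4], [-1.4, -3.5, 1.9], [-1.8, -4.4, 2.4], [-2.2, -5.3, 2.9], [-2.5, -6.2, 3.4], [-2.9, -7, 3.8], [-3.2, -7.9, 4.3], [-3.6, -8.8, 4.8]]'

```text
time: 15.65
tcp_pos: [0.5811, -0.2486, 0.1177]
eef_rot: [0.25, 0.748, 0.453, 0.415]
ft_force: [0.7, -1.9, -1.1]
finger_gap: 0.045
grasp_force: 0.6
```

Run:
```python
from h import *
st();print(pose(62)[0].round(4))
```

```text
15.65 [ 0.5811 -0.2486  0.1177] [[-0.531, -0.002, 0.847], [0.75, 0.464, 0.471], [-0.394, 0.886, -0.245]] F [ 0.66 -1.92 -1.1 ] gap 0.04498305804534888 j [-0.91  0.63 -0.81 -0.42  1.28  0.14]
[ 0.5814 -0.2484  0.1194]
```

drive_tool --claw '[0.47, 0.47, 0.47, 0.47, 0.47, 0.47, 0.47, 0.47, 0.47, 0.47]' --translation '[[-0.0005, -0.002, 0], [-0.001, -0.004, -0.0003], [-0.0016, -0.006, -0.0005], [-0.002, -0.008, -0.0006], [-0.0027, -0.0103, -0.0008], [-0.0032, -0.0124, -0.001], [-0.0038, -0.0144, -0.001], [-0.0043, -0.0165, -0.0012], [-0.0049, -0.0185, -0.0014], [-0.0054, -0.0206, -0.0015]]' --twist '[[-0.3, -0.9, 0.5], [-0.6, -1.8, 1.1], [-0.8, -2.6, 1.6], [-1.1, -3.5, 2.1], [-1.4, -4.4, 2.7], [-1.7, -5.3, 3.2], [-2, -6.2, 3.7], [-2.2, -7, 4.2], [-2.5, -7.9, 4.8], [-2.8, -8.8, 5.3]]'

```text
time: 16.9
tcp_pos: [0.5826, -0.2624, 0.1021]
eef_rot: [0.308, 0.691, 0.47, 0.455]
ft_force: [-0.0, 0.2, 0.0]
finger_gap: 0.0454
grasp_force: 0.0
```

Run:
```python
from h import *
st();print(pose(68)[0].round(4),pose(68)[1].as_matrix().round(3).tolist())
sc=viewer.camera('scene');im=viewer.camera('wrist')
c=sc[140:290,110:310]
cv2.imwrite('pics/w6.png',np.hstack([cv2.resize(im,(400,300)),cv2.resize(c,(400,300),interpolation=cv2.INTER_CUBIC)]))
```

```text
16.9 [ 0.5826 -0.2624  0.1021] [[-0.396, -0.003, 0.918], [0.853, 0.368, 0.369], [-0.339, 0.93, -0.143]] F [-0.04  0.19  0.03] gap 0.04535506795905845 j [-0.92  0.85 -1.02 -1.36  1.27  0.74]
[ 0.5829 -0.2628  0.1038] [[-0.392, 0.0, 0.92], [0.853, 0.375, 0.364], [-0.345, 0.927, -0.147]]
```

View pics/w6.png

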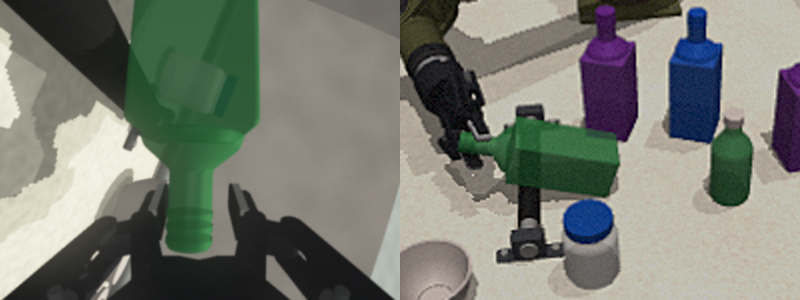

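The scene view shows the bottle lying with its body across the rail and its neck past it. In the wrist view the neck is between the fingers with light on both sides, and the force has dropped to about zero, so it rests on the rail. I'll lower 2 mm and back out along the tool axis.

drive_tool --claw '[0.47, 0.47, 0.47, 0.47, 0.47, 0.47, 0.47, 0.47, 0.47, 0.47]' --translation '[[0, -0.001, 0], [0, -0.002, 0], [0, -0.002, 0], [0, -0.002, -0.003], [0, -0.002, -0.006], [0, -0.002, -0.01], [0, -0.002, -0.014], [0, -0.002, -0.018], [0, -0.002, -0.022], [0, -0.002, -0.025]]' --twist '[[0, 0, 0], [0, 0, 0], [0, 0, 0], [0, 0, 0], [0, 0, 0], [0, 0, 0], [0, 0, 0], [0, 0, 0], [0, 0, 0], [0, 0, 0]]'

```text
time: 18.25
tcp_pos: [0.5594, -0.2726, 0.1037]
eef_rot: [0.308, 0.691, 0.47, 0.455]
ft_force: [-0.6, -0.3, -0.1]
finger_gap: 0.045
grasp_force: 0.0
```

Run:
```python
from h import *
st()
```

```text
18.25 [ 0.5594 -0.2726  0.1037] [[-0.396, -0.002, 0.918], [0.853, 0.369, 0.368], [-0.339, 0.93, -0.145]] F [-0.62 -0.33 -0.14] gap 0.045022559008247635 j [-0.97  0.82 -1.01 -1.23  1.31  0.64]
```

drive_tool --claw '[0.47, 0.47, 0.47, 0.47, 0.47, 0.47, 0.47, 0.47, 0.47, 0.47]' --translation '[[0, 0, -0.006], [0, 0, -0.012], [0, 0, -0.018], [0, 0, -0.024], [0, 0, -0.03], [0, 0, -0.036], [0, 0, -0.042], [0, 0, -0.048], [0, 0, -0.054], [0, 0, -0.06]]' --twist '[[0, 0, 0], [0, 0, 0], [0, 0, 0], [0, 0, 0], [0, 0, 0], [0, 0, 0], [0, 0, 0], [0, 0, 0], [0, 0, 0], [0, 0, 0]]'

```text
time: 19.5
tcp_pos: [0.5043, -0.2946, 0.1124]
eef_rot: [0.308, 0.691, 0.47, 0.455]
ft_force: [0.5, -0.9, -0.3]
finger_gap: 0.0455
grasp_force: 0.0
```

Run:
```python
from h import *
st();s=arm.get_state();p=np.array(s['tcp_pos']);R=Ro.from_quat(s['eef_rot'])
# farther off: back and up, undoing the yaw
rows([(p+[-.02,-.05,.04],R),(p+[-.03,-.06,.13],Ro.from_euler('z',-25,degrees=True)*R)])
sc=viewer.camera('scene');im=viewer.camera('side')
c=sc[140:290,110:310];d=im[180:380,140:400]
cv2.imwrite('pics/w7.png',np.hstack([cv2.resize(d,(390,300),interpolation=cv2.INTER_CUBIC),cv2.resize(c,(400,300),interpolation=cv2.INTER_CUBIC)]))
```

```text
19.5 [ 0.5043 -0.2946  0.1124] [[-0.396, -0.002, 0.918], [0.853, 0.369, 0.368], [-0.339, 0.929, -0.145]] F [ 0.5  -0.9  -0.26] gap 0.04546866598103553 j [-1.1   0.7  -0.94 -0.62  1.4   0.2 ]
T [[-0.048, 0.019, -0.043], [-0.083, 0.099, -0.068]]
W [[0.0, 0.0, 0.0], [8.5, -23.2, 3.6]]
```

View pics/w7.png

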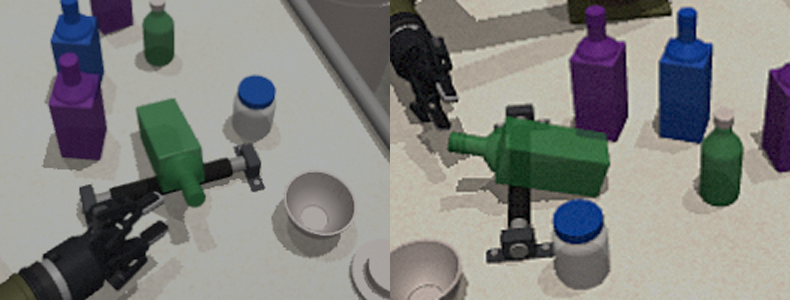

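The bottle lies across the rail with its neck past it, square to it. In the scene view the mouth is at about (455,143) and the foot at (605,165). The gripper is well off to the side, and the other vessels are unmoved.

```bash
python3 -c "
from workcell import arm
print(arm.finish_job())"
```

```text
the job is handed in; nothing more can be done
None
```

I tipped the green bottle over and eased it down onto the padded rail. It lies square to the rail with its neck past it, the arm is clear and the other vessels look unmoved; I handed the job in at about 20 s, and no verdict came back.

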